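Draw a plug-in card from under a controller's flap and show its contacts to a camera

ROBOT

A 6-joint arm with a two-finger parallel gripper is mounted at the origin on a cart in front of the work surface, level with it; the furniture and walls round the work are solid. World frame = base frame: x ahead of the robot, y to its left, z up, the work surface at z = 0. Lengths are in m, angles in rad, forces in N, time in s.
With the tool pointing down it reaches from about 0.4 to 0.825 m from the base axis. Payload 7 kg.
Tool frame: the origin (TCP) lies on the centre line of the jaws, within the pads' length; the fingertips stand 8 mm ahead of it and the grasp point (between the pads) lies 11 mm behind it; z points along the fingers, y is the line along which they close (so a half turn about z gives the same grasp; the last joint's range is limited). The gripper opens to 88 mm and grips with 3 to 60 N. Pads are 19 mm wide; open, the fingers measure 130 mm over their backs; the gripper's body (78 mm by 193 mm) begins 47 mm behind the grasp point.
Start: joints at [1.507, 0.359, 0.012, 0, -1.224, -0.288], TCP at [0.233, 0.634, 0.198] pointing down, gripper open.
Joint ranges: [-3.07, 3.07], [-1.43, 2.12], [-1.02, 1.25], [-3.03, 1.67], [-3.05, -0], [-3.03, 3.03]. Speed limits (rad/s): [2.39, 2.39, 3.01, 3.14, 3.14, 3.14].

INTERFACE

Orientations are given as a unit quaternion [x, y, z, w].
In Python, from station import * gives the robot as it stands. The module is installed in compiled form; this text tells all that it offers.
- The arm moves only by the shell command python3 -m pendant 'ROWS' [OPENING] [FORCE]. ROWS is JSON, a list of rows, each a list of 2 entries, a list of its own where there are three numbers: the shift along the tool's x, y, z in mm, then the turn, a rotation vector about the tool's x, y, z in rad. A call has 1 to 12 rows; each row shifts and turns the commanded pose from where the row before left it, along the tool's axes as they then stand; what a row does not reach is not made up. A row lasts 1/12 s, in which the tool goes at most 41.7 mm and 7.16 degrees, less where a joint would pass 70% of its speed; a pose out of reach is approached as far as the arm can. A call with a gripper value outside its range is refused whole. OPENING is the opening, from 0 (shut) to 1 (fully open), set as the call begins (- or left out, the last holds). The fingers move at their own pace and stop on an object; FORCE is the grip in N (left out, the last holds). Time passes only in rows, so rows that do not move let the fingers close. It gives the time, the measured TCP pose, the force, the opening and the grip force at its end, in the units of the state.
- state(): the state, without advancing time (a new reading comes with each control period).
- read_camera(name): name is "scene" or "top" or "wrist"; returns a dict with "image" (384x512x3 uint8, blue, green, red), "z_map" (384x512 float32, m along the optical axis (not along the pixel's ray), 0 where there is no reading), "vertical_fov" (degrees; the focal length in pixels is half the picture's height over the tangent of half this angle, whatever the lens; pixels are square), "cx", "cy" (the principal point, pixels), "k1" (the pictures are not rectified: a ray, as slopes to the right and down, at radius r is drawn at 1 + k1 r^2 times it, then the intrinsics apply), "R" (3x3) and "t" (3): a world point X has camera coordinates R X + t. Camera axes: x right, y down, z forward; pixel columns grow to the right and rows downward; lengths in m; the calibration is good to about 2 mm. A picture is of the moment at which its call begins.
- job_done(): hands the job in; it is judged then, once.
The state is a dict: "clock": time; "joint_pos": joint angles; "qd": joint speeds; "tau": joint torques, N m; "position": TCP position; "eef_rot": TCP orientation; "force": force on the tool from outside, world axes, zero at the start; "wrist_torque": the same for the moment, N m; "opening": finger opening in m; "grip_force": force on a finger pad.
Only numpy, scipy, OpenCV 4.12 (cv2) and the standard library are available. Lean on these libraries where they do the work, as an engineer would, in place of code of your own. Each camera call takes 0.05 s, during which the arm holds its last target. There are 200 camera calls.

TASK

Show the contacts of the controller's plug-in card to the upward-looking inspection camera: take the loose cap off the camera's lens and park it on the spigot of the camera's base, swing the flap on top of the controller up past upright and leave it open, then draw the card straight up out of its slot by its orange handle. Finish while still holding the card still, upright with the contact edge down, its contact row centred about 80 mm above the bare lens and lying along the length of the camera's base. Do not bump the camera with the card, and leave the multimeter, the orange jar, the screwdriver and the white tin where they are.

Things in the scene. Friction and masses are not known exactly. Their poses are not given: they have to be found in the camera images.
- controller: beige bench controller with a dark front panel, bolted down, 112 x 136 x 116 mm high. Origin on the bench right under the card slot; its x points from the front panel to the back, y to its left side, z up. Walls reach from x -52 to +60 mm; its card bay, open at the top under the flap, is 94 mm in x (-48 to +46) by 118 mm in y
- flap (a joint): hinge of the dark flap that covers the top of the controller: 0 = shut, grows to 2.0 rad (stop, leaning back) as it opens; 1.57 = upright. It is light (about 1 N lifts it at the tongue) and stays wherever it is left. The plate is 4 mm thick, 101 mm long and 134 mm wide
- flap_hinge (a point): middle of the flap's hinge line, at the back edge of the bay, 118.5 mm above the bench; its axes turn with the flap. Controller frame: x = +50 mm, hinge line along y
- flap_tongue (a point): middle of the grip part of the flap's orange pull tongue, 122 mm from the hinge line in the plane of the flap, in the middle of its width. The tongue sticks out 33 mm past the flap's front edge and so past the front panel; it is 12 mm wide (along the hinge line) and 8 mm thick, with nothing beside or beneath it
- card: green plug-in card, orange handle on top, 110 mm long (its y), 95 mm high, 0.1 kg. Upright in the slot under the flap, its y along the controller's. Origin in the middle of the lower, contact edge, 14 mm above the bench; z up, x square to its face. Board 2 mm thick, in guides at both ends that end 86 mm above the bench; components stand out up to 11 mm on its -x face
- card_handle (a point): middle of the card's orange handle, 85 mm above the contact edge. The handle is 10 mm thick (card x), 50 mm long (card y) and 20 mm high, from 75 to 95 mm above the contact edge; its top is 7 mm below the top of the controller's walls while the card is in
- card_contacts (a point): middle of the card's lower edge with the contact row (the card's origin)
- camera_stand: inspection camera that looks straight up, bolted down: dark base plate 84 x 182 x 10 mm high, its length along its y, origin on the bench under the middle of the plate. At y -48 mm stands the camera (50 mm square, 50 mm high, a lens barrel 36 mm across on top of it), at y +48 mm the spigot for the cap
- lens (a point): centre of the rim of the lens barrel, 88 mm above the bench; the camera looks up from here
- spigot (a point): on the axis of the aluminium parking spigot, at the height where the rim (origin) of a fully seated cap comes, 25 mm above the bench. The spigot is 35 mm across and rises from the base plate to 40 mm above the bench, its upper 12 mm tapering to 24 mm across
- lens_cap: loose black lens cap with a dark grey disc on top, 46 mm across, 18 mm high, 41 mm across inside and 15 mm deep. Origin in the centre of its open lower rim, z up. It sits over the lens barrel, its rim 15 mm below the top of the barrel, without any catch
- multimeter: yellow and black hand multimeter, 165 x 82 x 43 mm, lying on the bench; origin under its centre
- orange_jar: orange jar with a black lid, 48 mm across, 62 mm high, standing on the bench; origin under its centre
- driver_red: screwdriver with a red handle, 166 mm long, 24 mm thick, lying on the bench; origin near its middle
- white_tin: round white tin with a label band, 62 mm across, 36 mm high, standing on the bench; origin under its centre
Not all that is in view belongs to the job. What is shaped like the lens_cap but blue or red is not meant.

How it is judged:
On the way, in this order (a step that is already met when the one before it is completed fails the run):
1. the cap is parked on the spigot and let go, and the flap stands open, the card still in its slot (horizontal distance between lens_cap and spigot below 0.007 m and z of lens_cap in the frame of spigot below 0.004 m and contact force between the fingers and lens_cap below 0.05 N and value of joint flap above 1.5 rad and z of card in the frame of controller below 0.03 m), for 0.2 s.
2. the card is drawn up clear of the controller in the grip (z of card in the frame of controller above 0.1 m and contact force between the fingers and card above 1 N), for 0.1 s.
At the end, for the whole second after the job is handed in: card gripped, still, upright within 10 deg, contact edge centred within 20 mm of the lens axis and 55 to 105 mm above the lens rim, its row within 11 deg of the base's length; cap seated on the spigot (7 mm sideways, 4 mm in height), flap open 1.5 rad or more (horizontal distance between card_contacts and lens below 0.02 m and z of card_contacts in the frame of lens between 0.055 and 0.105 m and angle between card's own z axis and vertical below 0.17 rad and angle between the y axis of card and the y axis of camera_stand, either way round below 0.2 rad and contact force between the fingers and card above 1 N and linear speed of card below 0.02 m/s and horizontal distance between lens_cap and spigot below 0.007 m and z of lens_cap in the frame of spigot below 0.004 m and angle between lens_cap's own z axis and vertical below 0.15 rad and value of joint flap above 1.5 rad); the arm keeps its last pose, push and grip.
It fails at once if the card bumps the camera (contact force between card and camera_stand above 0.5 N).
It fails at once if the multimeter is disturbed (distance of multimeter from where it was at the start of the episode above 0.02 m).
It fails at once if the orange jar is disturbed (distance of orange_jar from where it was at the start of the episode above 0.02 m).
It fails at once if the screwdriver is disturbed (distance of driver_red from where it was at the start of the episode above 0.02 m).
It fails at once if the white tin is disturbed (distance of white_tin from where it was at the start of the episode above 0.02 m).
It also fails if it takes over 72 s, if anything falls off the work surface, if the arm or the gripper's body presses on something with over 40 N, if the wrist force passes 120 N, or if a joint passes its speed limit or range.

## Working session

There is one attempt and no reset: what is moved stays moved. The work goes in short steps, Python scripts to look and compute and a shell command to move; the robot and the scene stay as the last step left them, time stands still between calls to the robot, and variables do not carry over. Pictures are saved under pics/ and viewed, at most 10 in all, crops included, and the job is handed in when it is done.

```bash
mkdir -p pics; cat > h.py <<'E'
from station import *
import numpy as np, cv2
from scipy.spatial.transform import Rotation as Ro
def cam(n):
    c=read_camera(n); h=c["image"].shape[0]
    c["f"]=h/2/np.tan(np.radians(c["vertical_fov"])/2); return c
def slopes(c,u,v):
    d=np.stack([(np.asarray(u,float)-c["cx"])/c["f"],(np.asarray(v,float)-c["cy"])/c["f"]],-1)
    s=d.copy()
    for _ in range(20): s=d/(1+c["k1"]*(s**2).sum(-1,keepdims=True))
    return s
def pts(c,u,v,z):  # depth points
    s=slopes(c,u,v); z=np.asarray(z)[...,None]
    return (np.concatenate([s*z,z],-1)-c["t"])@c["R"]
def cloud(c):
    v,u=np.mgrid[0:384,0:512]; P=pts(c,u,v,c["z_map"]); P[c["z_map"]==0]=np.nan; return P
def plane(c,u,v,h):
    s=slopes(c,u,v); d=np.concatenate([s,np.ones(s.shape[:-1]+(1,))],-1)@c["R"]; o=-c["R"].T@c["t"]
    return o+d*((h-o[2])/d[...,2])[...,None]
def st():
    s=state(); R=Ro.from_quat(s["eef_rot"]).as_matrix(); return s,np.array(s["position"]),R
E
python3 - <<'E'
from h import *
import pickle
C={n:cam(n) for n in("scene","top","wrist")}
pickle.dump(C,open("c0.pkl","wb"))
cv2.imwrite("pics/top0.png",cv2.resize(C["top"]["image"],(800,600)))
cv2.imwrite("pics/scene0.png",cv2.resize(C["scene"]["image"],(800,600)))
for n,c in C.items(): print(n,c["f"],c["k1"],-c["R"].T@c["t"],c["R"][2])
s,p,R=st(); print(s["clock"],p,R,s["opening"])
E
```

```text
scene 472.61231385584455 -0.025901497515819997 [-0.29619724 -0.60721836  1.17999145] [ 0.50458038  0.47476876 -0.72110558]
top 486.3579232353325 -0.007138494539263587 [0.30055399 0.13779146 1.43871822] [ 0.1235493  -0.01626823 -0.99220508]
wrist 336.2535878240781 -0.010299059990003134 [0.30461957 0.60685136 0.38455363] [-0.27035189  0.09817666 -0.95774276]
0.15 [0.2324865  0.63326995 0.19726564] [[ 9.38723023e-01 -3.44672311e-01 -2.90027041e-04]
 [-3.44672403e-01 -9.38722254e-01 -1.21026754e-03]
 [ 1.44890873e-04  1.23607032e-03 -9.99999226e-01]] 0.08743139915932577
```

View pics/top0.png

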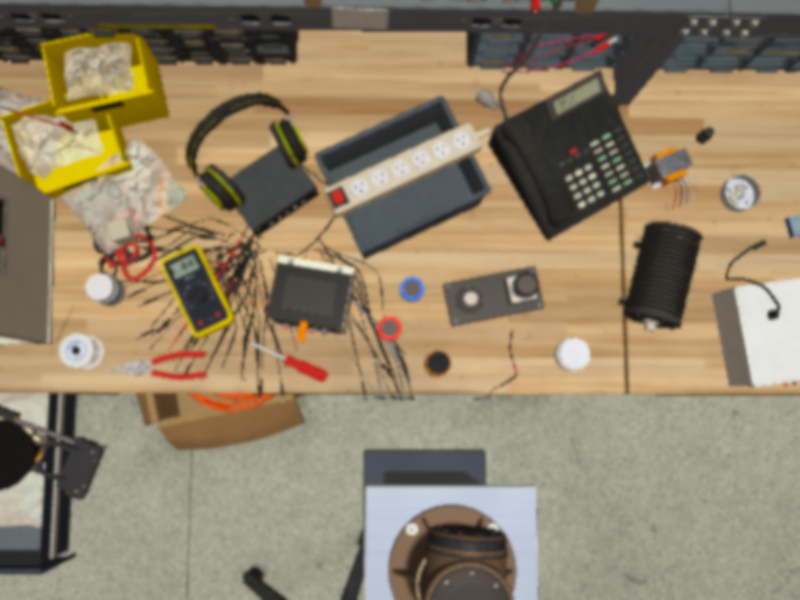

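View pics/scene0.png

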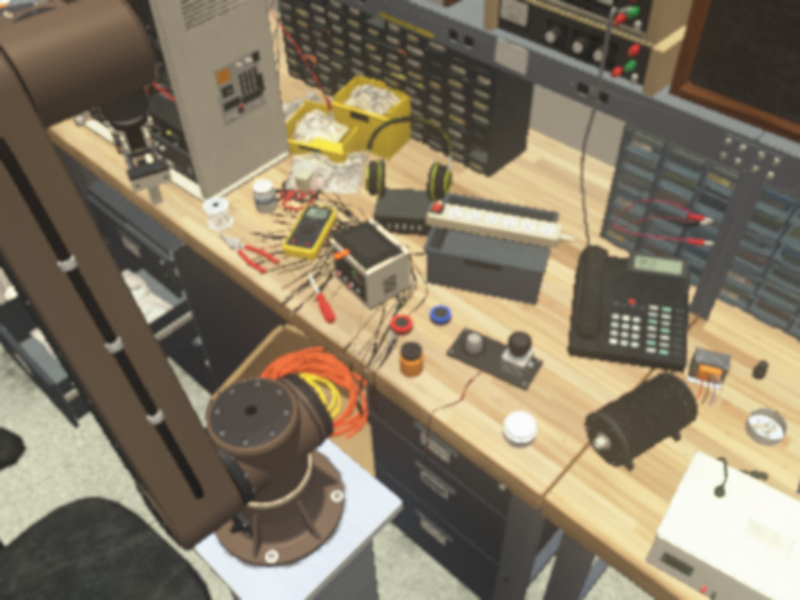

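The top view (800x600) shows the controller at (312,295) with its tongue at (303,330). The camera stand's plate is at (493,295), with the capped lens at (522,285) and the spigot at (470,298). The screwdriver lies at (300,362), the jar at (437,362) and the tin at (573,352). The red and blue rings at (388,328) and (411,289) are decoys.

```bash
python3 - <<'E'
from h import *
import pickle
C=pickle.load(open("c0.pkl","rb"))
c=C["top"]; P=cloud(c); k=1.5625
def reg(m,box):
    x0,y0,x1,y1=[int(a/k) for a in box]; M=np.zeros(m.shape,bool); M[y0:y1,x0:x1]=m[y0:y1,x0:x1]
    n,l,s,_=cv2.connectedComponentsWithStats(M.astype(np.uint8)); i=1+np.argmax(s[1:,4]); return l==i
def show(n,M):
    Q=P[M][:, :]; r=cv2.minAreaRect(Q[:,:2].astype(np.float32)*1000); print(n,M.sum(),"med",np.nanmedian(Q,0).round(4),"rect",np.round(r[0],1),np.round(r[1],1),round(r[2],1)); return r
z=P[...,2]
st_box=(435,255,555,335)
show("cap",reg((z>.08)&(z<.1),st_box))
show("camera+",reg((z>.045)&(z<.1),(500,255,555,320)))
show("spigot",reg((z>.033)&(z<.045),(440,265,500,335)))
show("plate",reg((z>.005)&(z<.1),st_box))
show("flap",reg((z>.1)&(z<.135),(250,240,370,350)))
hsv=cv2.cvtColor(c["image"],cv2.COLOR_BGR2HSV)
org=(hsv[...,0]>6)&(hsv[...,0]<16)&(hsv[...,1]>180)&(hsv[...,2]>180)
M=reg(org,(290,310,320,350));show("tongue",M)
dark=(hsv[...,2]<110)
show("flapdark",reg(dark&(z>.1)&(z<.135),(250,240,370,350)))
for n,b in dict(jar=(420,340,455,380),tin=(550,330,595,375),drv=(250,340,330,385),meter=(155,240,235,340),red=(372,312,404,345)).items(): show(n,reg(z>.008,b))
# scene cam check
c=C["scene"];P=cloud(c);z=P[...,2]
show("s cap",reg((z>.08)&(z<.1),(495,320,545,370)))
show("s spig",reg((z>.033)&(z<.045),(455,325,495,365)))
show("s flap",reg((z>.112)&(z<.135),(320,210,420,300)))
hsv=cv2.cvtColor(c["image"],cv2.COLOR_BGR2HSV)
org=(hsv[...,0]>6)&(hsv[...,0]<16)&(hsv[...,1]>160)&(hsv[...,2]>150)
show("s tongue",reg(org,(325,240,360,270)))
E
```

```text
cap 220 med [ 0.5174 -0.1266  0.0907] rect [ 517.7 -127.7] [44.2 46.3] 24.8
camera+ 316 med [ 0.5146 -0.1224  0.0889] rect [ 517.5 -125.8] [50.  49.8] 14.1
spigot 83 med [ 0.4966 -0.0311  0.0391] rect [496.7 -31.6] [29.2 29.5] 89.1
plate 1616 med [ 0.5038 -0.0794  0.0118] rect [509.4 -80. ] [ 87.5 187.5] 10.5
flap 2056 med [0.4936 0.2589 0.1256] rect [482.6 261.4] [136.7 144.1] 80.7
tongue 9 med [0.4226 0.2742 0.1356] rect [nan nan] [0. 0.] 0.0
flapdark 1696 med [0.4874 0.2582 0.1265] rect [489.  259.5] [134.9  98.1] 80.7
jar 231 med [0.3754 0.0323 0.0609] rect [376.7  30.7] [45.1 45.8] 89.2
tin 380 med [ 0.395  -0.222   0.0342] rect [ 395.8 -224. ] [60.5 59. ] 89.8
drv 269 med [0.3711 0.2796 0.0183] rect [386.7 306.1] [157.   26.3] 61.6
meter 1909 med [0.5205 0.4713 0.0315] rect [515.6 476.1] [183.9 139.2] 6.2
red 196 med [0.4446 0.1197 0.0177] rect [444.3 118.5] [44.1 44.1] 40.1
s cap 176 med [ 0.5142 -0.1336  0.0895] rect [ 516.4 -132.5] [43.7 49.6] 88.4
s spig 55 med [ 0.4956 -0.0389  0.038 ] rect [496.7 -37.1] [25.5 27. ] 5.4
s flap 980 med [0.4869 0.2501 0.1245] rect [479.8 257.3] [140.5 144.8] 80.8
s tongue 32 med [0.4259 0.2668 0.1317] rect [447.1 290.8] [86.7 29.9] 50.5
```

The heights and sizes match the description: lens-to-spigot distance 98 mm, cap top at 91 mm, spigot top at 39 mm. The top and scene views differ by up to 5 mm, so I'll go over the stand and refine with the wrist camera. I'll turn the tool so the jaws close across the base, which keeps the gripper body clear of the camera.

```bash
cat >> h.py <<'E'
def to(pos,ydir=None,zdir=(0,0,-1)):
    s,p,R=st()
    if ydir is not None:
        z=np.array(zdir,float); z/=np.linalg.norm(z); y=np.array(ydir,float); y-=z*(y@z); y/=np.linalg.norm(y)
        if y@R[:,1]<0: y=-y
        T=np.stack([np.cross(y,z),y,z],1); rv=Ro.from_matrix(R.T@T).as_rotvec(); print("turn",rv.round(4),"rows",np.ceil(np.linalg.norm(rv)/.124)); R=T
    d=R.T@(np.array(pos)-p)*1000; print("then shift",d.round(1),"rows",np.ceil(np.linalg.norm(d)/41)); return d
E
python3 -c "
from h import *
to([.515,-.11,.2],[.977,.21,0])"
```

```text
turn [ 1.1000e-03 -8.0000e-04  1.0072e+00] rows 9.0
then shift [ 786.  -120.    -2.7] rows 20.0
```

```bash
python3 -m pendant '[[[0,0,0],[0,0,0.112]],[[0,0,0],[0,0,0.112]],[[0,0,0],[0,0,0.112]],[[0,0,0],[0,0,0.112]],[[0,0,0],[0,0,0.112]],[[0,0,0],[0,0,0.112]],[[0,0,0],[0,0,0.112]],[[0,0,0],[0,0,0.112]],[[0,0,0],[0,0,0.112]]]' 
python3 -m pendant '[[[37.4,-5.7,0],[0,0,0]],[[37.4,-5.7,0],[0,0,0]],[[37.4,-5.7,0],[0,0,0]],[[37.4,-5.7,0],[0,0,0]],[[37.4,-5.7,0],[0,0,0]],[[37.4,-5.7,0],[0,0,0]],[[37.4,-5.7,0],[0,0,0]],[[37.4,-5.7,0],[0,0,0]],[[37.4,-5.7,0],[0,0,0]],[[37.4,-5.7,0],[0,0,0]],[[37.4,-5.7,0],[0,0,0]],[[37.4,-5.7,0],[0,0,0]]]' 
python3 -m pendant '[[[37.4,-5.7,0],[0,0,0]],[[37.4,-5.7,0],[0,0,0]],[[37.4,-5.7,0],[0,0,0]],[[37.4,-5.7,0],[0,0,0]],[[37.4,-5.7,0],[0,0,0]],[[37.4,-5.7,0],[0,0,0]],[[37.4,-5.7,0],[0,0,0]],[[37.4,-5.7,0],[0,0,0]],[[37.4,-5.7,0],[0,0,0]],[[0,0,0],[0,0,0]],[[0,0,0],[0,0,0]]]' 
cat > w.py <<'E'
from h import *
import sys
def wr(name):
    c=cam("wrist"); cv2.imwrite(f"pics/{name}.png",c["image"]); return c
if __name__=="__main__":
    c=wr("w1"); P=cloud(c); z=P[...,2]
    for n,a,b in (("cap",.08,.105),("spig",.034,.046),("plate",.006,.105)):
        M=((z>a)&(z<b)).astype(np.uint8); k,l,s,_=cv2.connectedComponentsWithStats(M)
        for i in range(1,k):
            if s[i,4]>150:
                Q=P[l==i]; r=cv2.minAreaRect((Q[:,:2]*1000).astype(np.float32)); print(n,s[i],np.median(Q,0).round(4),np.round(r[0],1),np.round(r[1],1),round(r[2],1))
    print(st())
E
python3 w.py
```

```text
clock: 0.9
position: [0.2325, 0.6334, 0.1975]
eef_rot: [0.776, -0.631, 0.0, 0.0]
force: [0.7, 0.6, -0.1]
opening: 0.0877
grip_force: 0.0
clock: 1.9
position: [0.3935, 0.2073, 0.1981]
eef_rot: [0.778, -0.629, -0.0, -0.0]
force: [1.3, -0.2, -0.7]
opening: 0.0873
grip_force: 0.0
clock: 2.82
position: [0.514, -0.1113, 0.1971]
eef_rot: [0.776, -0.63, -0.001, 0.001]
force: [-0.8, 0.0, 0.4]
opening: 0.0874
grip_force: 0.0
cap [   0   14  138   96 6548] [ 0.6747 -0.183   0.0955] [ 690.3 -178.4] [118.2  48.4] 27.2
cap [ 233  131   52   53 2122] [ 0.5156 -0.1313  0.0919] [ 515.4 -130.6] [45.5 45.6] 13.7
cap [ 59 194  29  41 441] [ 0.6751 -0.0424  0.0875] [673.  -41.4] [13.4 44.1] 36.1
spig [ 77   0  56  22 809] [ 0.685  -0.2299  0.0405] [ 681.2 -228.2] [48.6 17.7] 16.3
spig [ 370   48   58   60 2630] [ 0.3946 -0.2274  0.0369] [ 394. -227.] [55.5 55. ] 0.6
spig [  0  64 161  74 878] [ 0.6553 -0.1667  0.0398] [ 703.2 -136.1] [183.5  15.4] 33.2
spig [234 117  50  13 155] [ 0.5213 -0.1562  0.0381] [ 520.5 -156.5] [49.7 11.3] 10.4
spig [  0 181 121  72 584] [ 0.672  -0.0274  0.0399] [707.3 -30.3] [
[... 1105 characters left out ...]
0043233, -0.00298551,
       -0.00575073]), 'tau': array([ -1.22034453, -36.93951845,  28.76354098,   6.89221859,
         0.05947995,   0.11483117]), 'position': array([ 0.51371253, -0.1100857 ,  0.19734667]), 'eef_rot': array([ 7.76860980e-01, -6.29671812e-01, -5.28834643e-04,  3.82745532e-04]), 'force': array([-0.35503985,  0.74860797,  0.02626628]), 'wrist_torque': array([ 0.07881672,  0.03565472, -0.04670659]), 'grip_force': 0.0, 'opening': 0.0877484852652741}, array([ 0.51371253, -0.1100857 ,  0.19734667]), array([[ 2.07026258e-01, -9.78334518e-01, -1.30367014e-03],
       [-9.78335328e-01, -2.07026524e-01,  7.13043977e-05],
       [-3.39653853e-04,  1.26066467e-03, -9.99999148e-01]]))
```

View pics/w1.png

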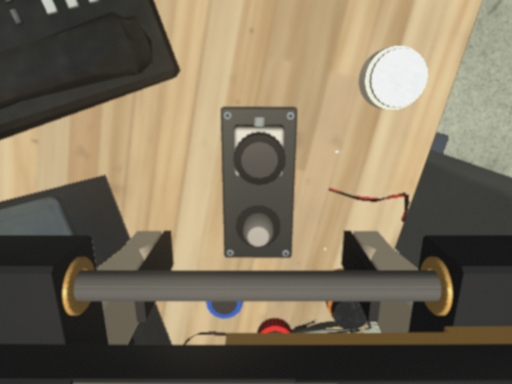

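The wrist view shows the cap at (259,158), the spigot at (258,232) and the plate between them, with its yaw at 11.4°. This gives the cap at (515.4, -130.3) and the spigot at (496.5, -36), 96.2 mm apart against 96 nominal. Next I'll grasp the cap.

```bash
python3 -c "
from h import *
to([.5154,-.1303,.2],[.978,.207,0]);to([.5154,-.1303,.075])"
```

```text
turn [ 0.0013  0.0003 -0.    ] rows 1.0
then shift [20.1  2.5 -2.7] rows 1.0
then shift [ 20.2   2.4 122.3] rows 4.0
```

```bash
python3 -m pendant '[[[20,2.5,0],[0,0,0]],[[0,0,30],[0,0,0]],[[0,0,30],[0,0,0]],[[0,0,30],[0,0,0]],[[0,0,20],[0,0,0]],[[0,0,12],[0,0,0]],[[0,0,0],[0,0,0]]]' >/dev/null
python3 -m pendant '[[[0,0,0],[0,0,0]],[[0,0,0],[0,0,0]],[[0,0,0],[0,0,0]],[[0,0,0],[0,0,0]],[[0,0,0],[0,0,0]],[[0,0,0],[0,0,0]],[[0,0,0],[0,0,0]],[[0,0,0],[0,0,0]]]' 0 15
```

```text
clock: 4.12
position: [0.5159, -0.1294, 0.0761]
eef_rot: [0.778, -0.629, 0.0, -0.0]
force: [0.0, 0.1, 0.8]
opening: 0.0401
grip_force: 0.0
```

```bash
python3 -m pendant '[[[0,0,0],[0,0,0]],[[0,0,0],[0,0,0]],[[0,0,0],[0,0,0]],[[0,0,0],[0,0,0]]]'; python3 - <<'E'
from w import *
c=wr("w2")
E
```

```text
clock: 4.45
position: [0.5159, -0.1294, 0.0759]
eef_rot: [0.778, -0.629, -0.0, 0.0]
force: [0.5, 0.1, 0.9]
opening: 0.0133
grip_force: 0.0
```

View pics/w2.png

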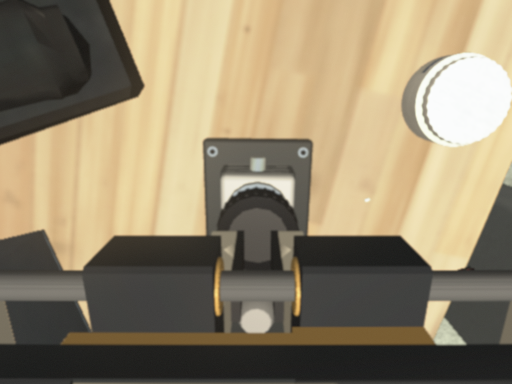

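The wrist view shows that the fingers closed without holding the cap; it seems to lie ahead of them or below them, at about (258,225). I'll stop here and check the geometry.

```bash
python3 - <<'E'
from w import *
c=cam("wrist"); s,p,R=st(); P=cloud(c)
def proj(X):
    q=c["R"]@X+c["t"]; a=q[:2]/q[2]; a=a*(1+c["k1"]*a@a); return a*c["f"]+[c["cx"],c["cy"]],q[2]
print("tcp",p,proj(p),"tip",proj(p+R[:,2]*.008),"grasp",proj(p-R[:,2]*.011), s["opening"],s["force"])
for v in range(140,345,8): print(v,P[v,258].round(4), P[v,235].round(4))
E
```

```text
tcp [ 0.51585863 -0.12937741  0.07591078] (array([255.50982297, 224.53262135]), np.float64(0.2017745850512429)) tip (array([255.56004828, 219.60645338]), np.float64(0.2094362031309667)) grasp (array([255.43421029, 231.94973057]), np.float64(0.19123986019162273)) 0.005469910196664771 [ 0.03003855 -0.01830675  0.5657066 ]
140 [ 0.5228 -0.17    0.0096] [ 0.5398 -0.1662  0.008 ]
148 [ 0.5216 -0.1643  0.0107] [ 0.5386 -0.1606  0.0105]
156 [ 0.5213 -0.1625  0.0332] [ 0.5374 -0.1546  0.0106]
164 [ 0.5203 -0.1579  0.0379] [ 0.5361 -0.1503  0.0185]
172 [ 0.5194 -0.1535  0.0424] [ 0.5346 -0.1505  0.0433]
180 [ 0.5187 -0.1502  0.0508] [ 0.5334 -0.1467  0.0496]
188 [ 0.5191 -0.1518  0.0752] [ 0.5324 -0.1417  0.0508]
196 [ 0.5193 -0.1523  0.0922] [ 0.5313 -0.1457  0.0798]
204 [ 0.5183 -0.1476  0.0913] [ 0.5304 -0.145   0.0913]
212 [ 0.5173 -0.1431  0.0915] [ 0.5296 -0.1405  0.0913]
220 [ 0.5165 -0.1391  0.0929] [ 0.5287 -0.136   0.0916]
228 [ 0.5155 -0.1347  0.0932] [ 0.5278 -0.1322  0.0935]
236 [ 0.5145 -0.1299  0.093 ] [ 0.5275 -0.1378  0.116 ]
244 [ 0.5135 -0.1254  0.0933] [ 0.527  -0.1385  0.1259]
252 [ 0.5123 -0.1197  0.0916] [ 0.5262 -0.1341  0.125 ]
260 [ 0.5113 -0.1151  0.0923] [ 0.5261 -0.1384  0.1402]
268 [ 0.5102 -0.1101  0.0921] [ 0.5256 -0.1377  0.1452]
276 [ 0.5212 -0.1598  0.1857] [ 0.5271 -0.1585  0.1857]
284 [ 0.521  -0.1589  0.188 ] [ 0.5268 -0.1578  0.1883]
292 [ 0.5206 -0.157   0.1886] [ 0.5264 -0.1556  0.1884]
300 [ 0.5201 -0.1544  0.1882] [ 0.5258 -0.1522  0.1869]
308 [ 0.4964 -0.0465  0.0393] [ 0.5226 -0.1237  0.1508]
316 [ 0.4952 -0.0407  0.0411] [ 0.5223 -0.1246  0.1568]
324 [ 0.4936 -0.0332  0.0407] [ 0.5219 -0.1227  0.1589]
332 [ 0.492 -0.026  0.041] [ 0.5212 -0.1193  0.159 ]
340 [ 0.5196 -0.1522  0.2001] [ 0.5247 -0.1507  0.1997]
```

```bash
python3 - <<'E'
from w import *
c=cam("wrist"); s,p,R=st(); P=cloud(c)
T=(P-p)@R*1000   # tool frame mm
print(s["opening"])
m=(abs(T[...,0])<14)&(abs(T[...,1])<60)&(T[...,2]<-18.5)
v,u=np.nonzero(m)
for a in range(205,305,6):
    k=(u==a)
    if k.any():
        q=T[v[k],a]; i=q[:,2].argmax(); print(a,v[k][i],q[i].round(1), "rows",v[k].min(),v[k].max())
print(T[228:250:3,225].round(1))
cv2.imwrite("pics/w3.png",cv2.resize(c["image"][130:330,150:370],(660,600),interpolation=cv2.INTER_CUBIC))
E
```

```text
0.0029415702585263138
223 231 [ 10.8 -15.9 -34.3] rows 231 234
229 231 [ 10.9 -12.9 -34.6] rows 231 234
235 231 [ 10.9  -9.9 -34.6] rows 231 332
241 231 [ 10.5  -7.  -33.7] rows 231 321
247 230 [  9.3  -4.2 -29.7] rows 230 321
265 230 [  9.5   4.9 -30.2] rows 230 321
271 231 [ 11.    7.8 -34.9] rows 231 321
277 231 [ 10.5  10.8 -33.8] rows 231 326
283 231 [ 10.8  13.7 -34.5] rows 231 234
289 231 [ 10.7  16.7 -34.2] rows 231 234
[[   5.   -16.6  -16.9]
 [  11.2  -14.8  -35.3]
 [  10.8  -14.6  -37.9]
 [  38.3   -8.  -101.7]
 [  38.6   -7.8 -104.3]
 [  38.9   -7.5 -106.8]
 [  38.8   -7.4 -108.3]
 [  38.2   -7.4 -108.9]]
```

View pics/w3.png

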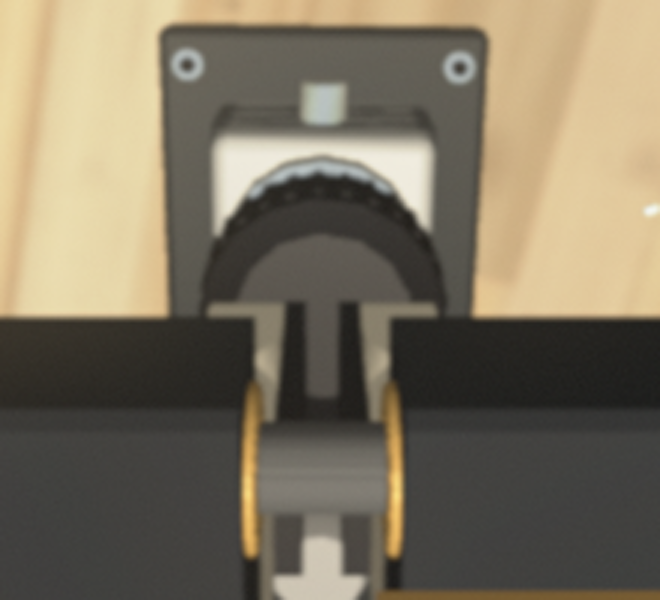

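```bash
python3 - <<'E'
from w import *
c=cam("scene"); s,p,R=st(); P=cloud(c)
q=c["R"]@p+c["t"]; a=q[:2]/q[2]*c["f"]+[c["cx"],c["cy"]]; print(a,q[2])
x,y=int(a[0]),int(a[1]); print(x,y)
T=(P-p)@R*1000
for v in range(y-40,y+16,4): print(v,c["z_map"][v,x].round(3),T[v,x].round(0), T[v,x-6].round(0))
cv2.imwrite("pics/s2.png",cv2.resize(c["image"][y-70:y+40,x-70:x+70],(760,597),interpolation=cv2.INTER_CUBIC))
E
```

```text
[331.50364064 220.72642861] 1.4327757672064703
331 220
180 1.267 [  -6.   36. -204.] [-101. -173.   26.]
184 1.312 [ -13.   12. -164.] [ -98. -170.   42.]
188 1.329 [ -13.    8. -144.] [ -36.   -7. -118.]
192 1.326 [  -8.   17. -138.] [ -24.   22. -135.]
196 1.331 [  -5.   21. -127.] [ -19.   32. -130.]
200 1.333 [  -1.   27. -118.] [ -15.   38. -121.]
204 1.335 [   2.   32. -108.] [  -4.   64. -135.]
208 1.291 [  16.   68. -134.] [   2.   77. -135.]
212 1.281 [  22.   81. -133.] [   8.   89. -133.]
216 1.271 [  28.   94. -133.] [  10.   92. -122.]
220 1.293 [  27.   87. -109.] [ 10.  86. -98.]
224 1.413 [ 6. 19. -8.] [-17.   5.  21.]
228 1.433 [ 7. 14. 16.] [-13.  12.  30.]
232 1.432 [11. 23. 23.] [-8. 23. 35.]
```

View pics/s2.png

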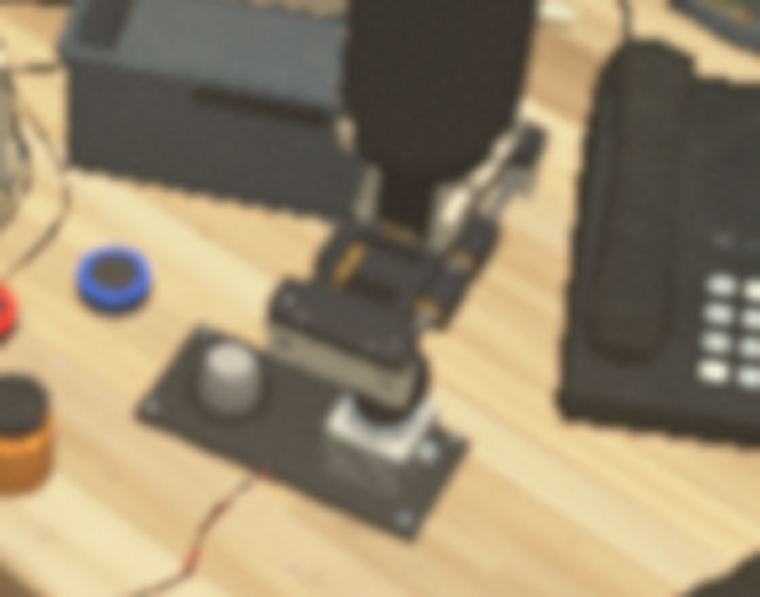

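The fingers plainly hang above the cap: their lower edge measures about 38 mm higher than the stated fingertip position. I'll open the gripper and measure the fingertips before lowering further.

```bash
python3 -m pendant '[[[0,0,0],[0,0,0]],[[0,0,0],[0,0,0]],[[0,0,0],[0,0,0]],[[0,0,0],[0,0,0]],[[0,0,0],[0,0,0]],[[0,0,0],[0,0,0]],[[0,0,0],[0,0,0]],[[0,0,0],[0,0,0]],[[0,0,0],[0,0,0]],[[0,0,0],[0,0,0]],[[0,0,0],[0,0,0]],[[0,0,0],[0,0,0]]]' 1; python3 - <<'E'
from w import *
c=wr("w4"); s,p,R=st(); P=cloud(c); T=(P-p)@R*1000; print(-c["R"].T@c["t"]-p, s["joint_pos"])
print(np.nanmedian(P[20:60,200:240].reshape(-1,3),0))
for a in (120,140,150,160,165,170,345,350,355,365):
    k=(abs(T[:,a,0])<15)&(abs(T[:,a,1])<80)&(P[:,a,2]>.02)
    v=np.nonzero(k)[0]
    if len(v): print(a,v.min(),v.max(),T[v.min(),a].round(1),T[v.min()+6,a].round(1))
E
```

```text
clock: 5.65
position: [0.5159, -0.1294, 0.076]
eef_rot: [0.778, -0.629, -0.0, 0.0]
force: [-0.0, 0.5, 0.7]
opening: 0.0758
grip_force: 0.0
[ 0.01534002 -0.07587881  0.18742452] [ 1.23268246e-01  2.40154262e-01 -4.65138673e-01  2.69997033e-06
 -8.65502436e-01  8.77109548e-02]
[ 0.56480558 -0.23371471  0.00072538]
120 261 344 [ 10.7 -54.9 -64.7] [ 10.8 -53.  -69.7]
140 242 344 [ 11.3 -52.2 -48.1] [ 11.  -50.4 -53.5]
150 231 329 [ 11.  -51.7 -34.9] [ 10.8 -49.7 -41.6]
160 231 321 [ 10.9 -46.8 -34.7] [ 11.2 -44.7 -42.4]
165 231 312 [ 10.9 -44.4 -34.7] [ 11.1 -42.4 -42.2]
170 231 269 [ 11.3 -41.7 -35.5] [ 10.4 -40.5 -40.7]
345 231 302 [ 11.2  44.  -35.5] [ 10.5  42.7 -41. ]
350 231 314 [ 11.   46.6 -35. ] [ 11.1  44.7 -42.4]
355 231 321 [ 10.3  49.6 -33.5] [ 10.9  47.2 -41.8]
365 231 331 [ 10.7  54.2 -34.4] [ 10.6  52.1 -41.3]
```

View pics/w4.png

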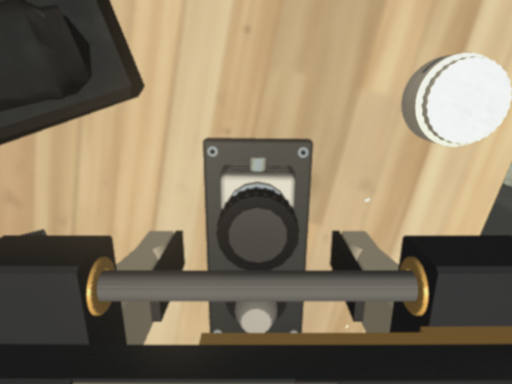

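With the gripper open the fingertips measure at tool z of about -33, so the real fingers end 40 mm short of the stated tip. The rod, on the gripper body, is offset by the same amount. The jaws are still centred on the cap, so I'll use a TCP offset of -40 mm from here. Next: go down 41 mm and grasp.

```bash
sed -i 's/return s,np.array(s\["position"\]),R/return s,np.array(s["position"])-.040*R[:,2],R  # true TCP/' h.py
python3 -m pendant '[[[0,0,15],[0,0,0]],[[0,0,15],[0,0,0]],[[0,0,11],[0,0,0]],[[0,0,0],[0,0,0]]]' | tail -3
python3 -m pendant '[[[0,0,0],[0,0,0]],[[0,0,0],[0,0,0]],[[0,0,0],[0,0,0]],[[0,0,0],[0,0,0]],[[0,0,0],[0,0,0]],[[0,0,0],[0,0,0]],[[0,0,0],[0,0,0]],[[0,0,0],[0,0,0]],[[0,0,0],[0,0,0]],[[0,0,0],[0,0,0]]]' 0 15
```

```text
force: [-0.7, -0.1, -0.3]
opening: 0.0877
grip_force: 0.0
clock: 6.87
position: [0.516, -0.1294, 0.0352]
eef_rot: [0.778, -0.629, 0.0, -0.0]
force: [-0.6, -0.1, 3.6]
opening: 0.0452
grip_force: 15.0
```

```bash
python3 -m pendant '[[[0,0,-10],[0,0,0]],[[0,0,-20],[0,0,0]],[[0,0,-20],[0,0,0]],[[0,0,0],[0,0,0]],[[0,0,0],[0,0,0]]]'
python3 - <<'E'
from w import *
c=wr("w5"); s,p,R=st(); P=cloud(c); z=P[...,2]; T=(P-p)@R*1000; print("tcp",p)
for n,m in (("cap",(abs(T[...,0])<32)&(abs(T[...,1])<21)&(T[...,2]>-25)&(T[...,2]<-8)),("spig",(z>.034)&(z<.046)&(abs(P[...,0]-.5)<.03)&(abs(P[...,1]+.03)<.03)),("lens",(z>.07)&(z<.095)&(T[...,2]>10)&(abs(P[...,0]-.515)<.03))):
    Q=P[m]; 
    if len(Q)>5: r=cv2.minAreaRect((Q[:,:2]*1000).astype(np.float32)); print(n,len(Q),np.median(Q,0).round(4),np.percentile(Q,[2,98],axis=0).round(4).tolist(),np.round(r[0],1),np.round(r[1],1)); print(np.percentile(T[m],[2,98],axis=0).round(1).tolist())
E
```

```text
clock: 7.28
position: [0.5169, -0.1293, 0.0866]
eef_rot: [0.778, -0.629, 0.001, -0.001]
force: [0.0, 0.4, -1.1]
opening: 0.0449
grip_force: 15.0
tcp [ 0.5160053  -0.1293009   0.12558108]
cap 5125 [ 0.5176 -0.14    0.1432] [[0.4986, -0.1525, 0.1351], [0.5367, -0.1093, 0.1446]] [ 516.9 -130.2] [42.4 46.6]
[[-20.1, -19.2, -19.0], [23.2, 19.2, -9.5]]
spig 199 [ 0.4947 -0.0285  0.0407] [[0.4843, -0.034, 0.0394], [0.5065, -0.0235, 0.0418]] [494.9 -28. ] [25.8  9.9]
[[-107.9, -11.5, 83.8], [-99.0, 10.7, 86.2]]
lens 999 [ 0.5178 -0.142   0.0846] [[0.5014, -0.1467, 0.0711], [0.5319, -0.1336, 0.0894]] [ 516.7 -140.2] [34.2 13.4]
[[5.4, -14.6, 36.2], [17.2, 16.5, 54.5]]
```

View pics/w5.png

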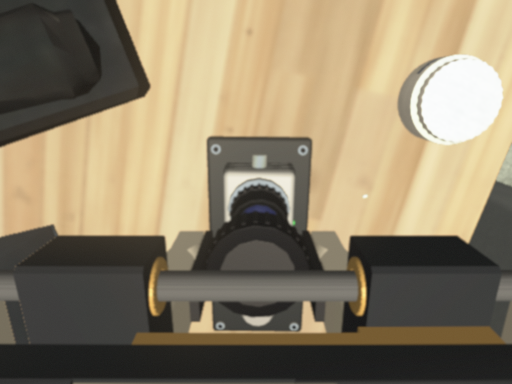

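The view shows the cap held at (258,275) and the bare lens with its blue glint at (258,210). The cap centre is 1.4 mm ahead of the TCP. The spigot is 96.5 mm back along tool x, with 101 mm to lower.

```bash
python3 -m pendant '[[[-32,0,0],[0,0,0]],[[-32,0,0],[0,0,0]],[[-32.5,0,0],[0,0,0]],[[0,0,0],[0,0,0]],[[0,0,30],[0,0,0]],[[0,0,30],[0,0,0]],[[0,0,15],[0,0,0]],[[0,0,10],[0,0,0]],[[0,0,0],[0,0,0]],[[0,0,0],[0,0,0]]]'; python3 - <<'E'
from w import *
c=wr("w6"); s,p,R=st(); P=cloud(c); T=(P-p)@R*1000; print("tcp",p,s["force"])
m=(abs(T[...,0])<32)&(abs(T[...,1])<21)&(T[...,2]>-25)&(T[...,2]<-8)
print(np.percentile(T[m],[2,98],axis=0).round(1).tolist(),np.percentile(P[m],[2,50,98],axis=0).round(4).tolist())
E
```

```text
clock: 8.17
position: [0.4949, -0.0354, -0.0008]
eef_rot: [0.778, -0.629, -0.001, 0.001]
force: [0.8, 0.5, 0.1]
opening: 0.045
grip_force: 15.0
tcp [ 0.49565979 -0.03517033  0.03997307] [ 0.80908121 -0.16088889 -0.14760716]
[[-20.2, -19.2, -17.4], [22.9, 19.4, -9.5]] [[0.4778, -0.0584, 0.0495], [0.4962, -0.0456, 0.0558], [0.5159, -0.0154, 0.0574]]
```

```bash
python3 -m pendant '[[[0,0,5],[0,0,0]],[[0,0,4],[0,0,0]],[[0,0,3],[0,0,0]],[[0,0,2],[0,0,0]],[[0,0,0],[0,0,0]]]'
python3 -c "
from w import *
c=cam('wrist'); s,p,R=st(); P=cloud(c); T=(P-p)@R*1000
m=(abs(T[...,0])<32)&(abs(T[...,1])<21)&(T[...,2]>-25)&(T[...,2]<-8)
print(p,np.percentile(T[m],[2,98],axis=0).round(1).tolist(),np.percentile(P[m],[2,50,98],axis=0).round(4).tolist())"
```

```text
clock: 8.63
position: [0.4958, -0.0351, -0.0135]
eef_rot: [0.778, -0.629, 0.0, -0.0]
force: [-1.9, 0.1, 5.9]
opening: 0.0453
grip_force: 15.0
[ 0.49579604 -0.03504724  0.02654544] [[-20.3, -18.8, -18.8], [23.0, 19.3, -9.6]] [[0.4781, -0.0582, 0.0361], [0.4967, -0.0456, 0.0438], [0.5161, -0.015, 0.0453]]
```

Rim at about 26.5 mm with 6 N of seating force; releasing, backing off upward and checking. While clear, I'll look at the cap from above.

```bash
python3 -m pendant '[[[0,0,0],[0,0,0]],[[0,0,0],[0,0,0]],[[0,0,0],[0,0,0]],[[0,0,0],[0,0,0]],[[0,0,0],[0,0,0]],[[0,0,0],[0,0,0]],[[0,0,-30],[0,0,0]],[[0,0,-40],[0,0,0]],[[0,0,-40],[0,0,0]],[[0,0,-40],[0,0,0]],[[0,0,0],[0,0,0]]]' 1
python3 - <<'E'
from w import *
c=cam("wrist"); s,p,R=st(); P=cloud(c); z=P[...,2]; print("tcp",p)
m=(z>.035)&(z<.055)&(abs(P[...,0]-.496)<.035)&(abs(P[...,1]+.036)<.035); print("cap",m.sum(),np.nanpercentile(P[m],[1,50,99],axis=0).round(4).tolist())
c=cam("top"); P=cloud(c); z=P[...,2]
m=(z>.035)&(z<.055)&(abs(P[...,0]-.496)<.035)&(abs(P[...,1]+.036)<.035); print("cap top",m.sum(),np.nanpercentile(P[m],[1,50,99],axis=0).round(4).tolist() if m.any() else 0)
# controller pose refined from saved start top view: flap dark rect
to([.40,.27,.25],[-np.sin(np.radians(-9.3)),np.cos(np.radians(9.3)),0])
E
```

```text
clock: 9.6
position: [0.5004, -0.0345, 0.144]
eef_rot: [0.778, -0.628, 0.004, -0.004]
force: [1.9, 0.2, -0.3]
opening: 0.0873
grip_force: 0.0
tcp [ 0.49832455 -0.03445552  0.18053599]
cap 2097 [[0.4741, -0.058, 0.0371], [0.4957, -0.037, 0.0439], [0.517, -0.0144, 0.0457]]
cap top 53 [[0.4752, -0.0547, 0.0368], [0.4865, -0.0275, 0.0429], [0.5036, -0.0134, 0.0501]]
turn [-0.0044 -0.0022 -1.1975] rows 10.0
then shift [-144.6 -285.   -72. ] rows 8.0
```

The cap is seated (top at 43.9 mm, centre within 1 mm). Next I'll turn and go over the controller.

```bash
python3 -m pendant '[[[0,0,-12],[0,0,-0.12]],[[0,0,-12],[0,0,-0.12]],[[0,0,-12],[0,0,-0.12]],[[0,0,-12],[0,0,-0.12]],[[0,0,-12],[0,0,-0.12]],[[0,0,-12],[0,0,-0.12]],[[0,0,-12],[0,0,-0.12]],[[0,0,-12],[0,0,-0.12]],[[0,0,0],[0,0,-0.12]],[[0,0,0],[0,0,-0.12]]]' |tail -5
python3 -m pendant '[[[-16,-35,0],[0,0,0]],[[-16,-35,0],[0,0,0]],[[-16,-35,0],[0,0,0]],[[-16,-35,0],[0,0,0]],[[-16,-35,0],[0,0,0]],[[-16,-35,0],[0,0,0]],[[-16,-35,0],[0,0,0]],[[-16,-35,0],[0,0,0]],[[0,0,0],[0,0,0]],[[0,0,0],[0,0,0]]]'
python3 - <<'E'
from w import *
c=wr("w7"); s,p,R=st(); P=cloud(c); z=P[...,2]; T=(P-p)@R*1000; print("tcp",p,R.round(3).tolist())
hsv=cv2.cvtColor(c["image"],cv2.COLOR_BGR2HSV)
for n,m in (("flap",(hsv[...,2]<120)&(z>.112)&(z<.135)&(T[...,2]>40)),("ctl",(z>.1)&(z<.135)&(T[...,2]>40)),("orange",(hsv[...,0]>5)&(hsv[...,0]<18)&(hsv[...,1]>170)&(hsv[...,2]>120)&(z>.1)&(z<.135))):
    k,l,S,_=cv2.connectedComponentsWithStats(m.astype(np.uint8))
    for i in range(1,k):
        if S[i,4]<60: continue
        Q=P[l==i]; r=cv2.minAreaRect((Q[:,:2]*1000).astype(np.float32)); print(n,S[i],np.median(Q,0).round(4),np.round(r[0],1),np.round(r[1],1),round(r[2],1))
E
```

```text
position: [0.4954, -0.0349, 0.2311]
eef_rot: [0.997, -0.077, -0.001, 0.0]
force: [-0.5, 0.5, 0.1]
opening: 0.0876
grip_force: 0.0
clock: 11.37
position: [0.4126, 0.2631, 0.2302]
eef_rot: [0.997, -0.078, -0.001, 0.001]
force: [0.6, -0.3, 0.5]
opening: 0.0877
grip_force: 0.0
tcp [0.41304375 0.2620328  0.27037794] [[0.988, -0.157, -0.002], [-0.157, -0.988, -0.002], [-0.002, 0.003, -1.0]]
flap [  166    28   164   126 18854] [0.4911 0.2601 0.1269] [487.4 258.6] [133.3  99.4] 80.5
ctl [  166    12   166   171 22756] [0.4959 0.2576 0.1264] [481.5 258.9] [135.4 138. ] 81.2
```

View pics/w7.png

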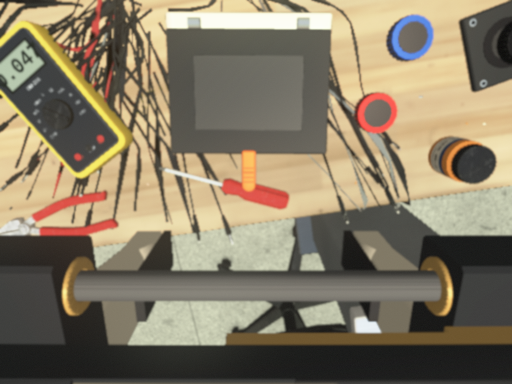

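The view shows the flap at (248,90), with the orange tongue at (248,170) standing clear over the screwdriver. Flap centre is (487.4, 258.6) with yaw -9.3°.

```bash
python3 - <<'E'
from w import *
c=cam("wrist"); P=cloud(c)
hsv=cv2.cvtColor(c["image"],cv2.COLOR_BGR2HSV)
m=np.zeros(hsv.shape[:2],bool); m[148:195,238:260]=True
m&=(hsv[...,0]>10)&(hsv[...,0]<22)&(hsv[...,1]>130)&(P[...,2]>.09)
Q=P[m]; print(m.sum(),np.percentile(Q,[2,50,98],axis=0).round(4).tolist()); r=cv2.minAreaRect((Q[:,:2]*1000).astype(np.float32)); print(r)
print(P[150:192:6,248].round(4))
a=np.radians(-9.3); y=[-np.sin(a),np.cos(a),0]
to([.4168,.2702,.22],y);to([.4168,.2702,.1185],y)
E
```

```text
495 [[0.4077, 0.2622, 0.1327], [0.4242, 0.2688, 0.1353], [0.4396, 0.2751, 0.1376]]
((423.18115234375, 269.2132873535156), (11.21893310546875, 34.448062896728516), 81.36495208740234)
[[0.4412 0.2651 0.1321]
 [0.4364 0.2659 0.1337]
 [0.4316 0.2666 0.1357]
 [0.4265 0.2675 0.136 ]
 [0.4213 0.2684 0.1357]
 [0.4161 0.2692 0.1363]
 [0.4108 0.2701 0.1362]]
turn [0.0022 0.0013 0.0031] rows 1.0
then shift [ 1.9 -9.3 50.7] rows 2.0
turn [0.0022 0.0013 0.0031] rows 1.0
then shift [  1.9  -9.3 152.2] rows 4.0
```

```bash
python3 -m pendant '[[[3.4,-9.3,20],[0,0,0]],[[0,0,40],[0,0,0]],[[0,0,40],[0,0,0]],[[0,0,25],[0,0,0]],[[0,0,16],[0,0,0]],[[0,0,0],[0,0,0]]]' >/dev/null
python3 -m pendant '[[[0,0,0],[0,0,0]],[[0,0,0],[0,0,0]],[[0,0,0],[0,0,0]],[[0,0,0],[0,0,0]],[[0,0,0],[0,0,0]],[[0,0,0],[0,0,0]],[[0,0,0],[0,0,0]],[[0,0,0],[0,0,0]],[[0,0,0],[0,0,0]],[[0,0,0],[0,0,0]],[[0,0,0],[0,0,0]],[[0,0,0],[0,0,0]]]' 0 6
python3 -m pendant '[[[0,0,0],[0,0,0]],[[0,0,0],[0,0,0]]]' | tail -3
```

```text
clock: 12.97
position: [0.4186, 0.2703, 0.0909]
eef_rot: [0.997, -0.08, -0.0, 0.0]
force: [-0.4, -4.8, 1.0]
opening: 0.0136
grip_force: 3.4
force: [0.6, -2.6, -0.8]
opening: 0.0118
grip_force: 6.0
```

```bash
python3 -m pendant '[[[2,0,-10.4],[0,0,0]],[[2,0,-10.4],[0,0,0]],[[3.8,0,-9.9],[0,0,0]],[[3.8,0,-9.8],[0,0,0]],[[5.4,0,-9.1],[0,0,0]],[[5.5,0,-9],[0,0,0]],[[7,0,-8],[0,0,0]],[[6.9,0,-7.9],[0,0,0]],[[8.2,0,-6.7],[0,0,0]],[[8.3,0,-6.6],[0,0,0]],[[0,0,0],[0,0,0]]]'
```

```text
clock: 14.05
position: [0.4724, 0.2609, 0.1802]
eef_rot: [0.997, -0.08, 0.0, 0.001]
force: [-3.8, -5.2, 4.6]
opening: 0.0119
grip_force: 6.0
```

```bash
python3 -m pendant '[[[9.2,0,-5.1],[0,0,0]],[[9.3,0,-5.1],[0,0,0]],[[10,0,-3.4],[0,0,0]],[[10,0,-3.4],[0,0,0]],[[10.4,0,-1.7],[0,0,0]],[[10.5,0,-1.6],[0,0,0]],[[10.6,0,0.2],[0,0,0]],[[10.5,0,0.2],[0,0,0]],[[10.4,0,2],[0,0,0]],[[10.3,0,2.1],[0,0,0]],[[0,0,0],[0,0,0]],[[0,0,0],[0,0,0]]]'
python3 - <<'E'
from w import *
c=wr("w8"); c=cam("scene"); cv2.imwrite("pics/s8.png",cv2.resize(c["image"][90:230,160:340],(771,600),interpolation=cv2.INTER_CUBIC))
E
```

```text
clock: 15.05
position: [0.5728, 0.2447, 0.1954]
eef_rot: [0.997, -0.08, 0.001, 0.001]
force: [1.3, -5.4, 1.3]
opening: 0.0122
grip_force: 6.0
```

View pics/s8.png

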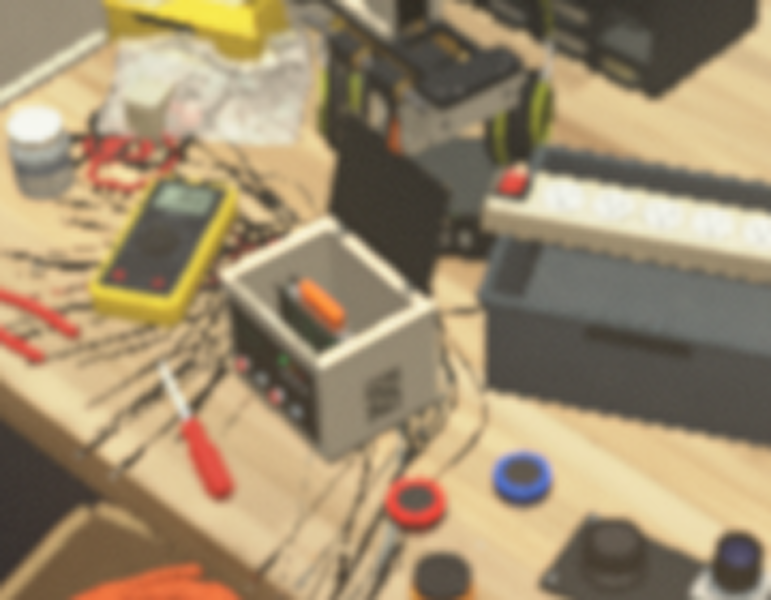

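The crop shows the flap standing past upright at (385,190), held at the tongue (395,135), and the card's orange handle exposed at (322,303). The wrist camera would sit towards the flap when I go for the card, so after releasing I'll make a half turn. I'll check the wrist joint range first.

```bash
python3 -m pendant '[[[0,0,0],[0,0,0]],[[0,0,0],[0,0,0]],[[0,0,0],[0,0,0]],[[0,0,0],[0,0,0]],[[0,0,0],[0,0,0]],[[0,0,0],[0,0,0]],[[0,0,-15],[0,0,0]],[[0,0,-25],[0,0,0]],[[0,0,-30],[0,0,0]],[[0,0,0],[0,0,0]]]' 1 | head -2
python3 -m pendant '[[[-30,0,0],[0,0,0]],[[-30,0,0],[0,0,0]],[[-30,0,0],[0,0,0]],[[0,0,0],[0,0,0]],[[0,0,0],[0,0,0]]]' | head -2
python3 - <<'E'
from w import *
c=wr("w9"); s,p,R=st(); P=cloud(c); z=P[...,2]; T=(P-p)@R*1000; print("tcp",p,s["joint_pos"].round(3),R.round(3).tolist())
hsv=cv2.cvtColor(c["image"],cv2.COLOR_BGR2HSV)
o=(hsv[...,0]>5)&(hsv[...,0]<22)&(hsv[...,1]>150)&(hsv[...,2]>90)&(T[...,2]>40)&(z>.09)
k,l,S,_=cv2.connectedComponentsWithStats(o.astype(np.uint8))
for i in range(1,k):
    if S[i,4]>80: Q=P[l==i]; r=cv2.minAreaRect((Q[:,:2]*1000).astype(np.float32)); print(S[i],np.median(Q,0).round(4),np.round(r[0],1),np.round(r[1],1),round(r[2],1))
# flap plane from tall points behind hinge
H=np.array([.5372,.2504]); a=np.radians(-9.3); ex=np.array([np.cos(a),np.sin(a)]); xc=(P[...,:2]-H)@ex
yc=(P[...,:2]-H)@np.array([-ex[1],ex[0]])
m=(z>.15)&(z<.215)&(abs(xc)<.08)&(abs(yc)<.06)&(T[...,2]>25)
print("flap pts",m.sum()); 
if m.sum()>30:
    f=np.polyfit(z[m],xc[m],1); print("flap lean",f,"angle",np.pi/2+np.arctan(f[0]))
c=cam("scene");P=cloud(c);z=P[...,2];xc=(P[...,:2]-H)@ex;yc=(P[...,:2]-H)@np.array([-ex[1],ex[0]])
m=(z>.14)&(z<.21)&(abs(xc)<.08)&(abs(yc)<.06);print(m.sum()); f=np.polyfit(z[m],xc[m],1); print("scene lean",f,"angle",np.pi/2+np.arctan(f[0]))
E
```

```text
clock: 15.98
position: [0.5734, 0.247, 0.2711]
clock: 16.4
position: [0.4811, 0.2608, 0.2655]
tcp [0.48181523 0.26067425 0.30521767] [ 0.854  0.11  -0.163  0.    -1.296  0.559] [[0.987, -0.158, 0.001], [-0.158, -0.987, 0.001], [0.001, -0.001, -1.0]]
[251  54  20  30 532] [0.5683 0.2453 0.2485] [568.6 245. ] [11.9 14.9] 80.9
[235 152  48  13 535] [0.4895 0.2583 0.1086] [488.6 258.4] [49.2 10.5] 80.7
flap pts 3310
flap lean [ 0.24665449 -0.02810902] angle 1.8126238063492708
451
scene lean [ 0.25353905 -0.02582792] angle 1.81910308087767
```

The flap stands at 1.81 rad by two cameras. The handle is at (488.6, 258.4), top 108.6 mm, 49 x 10.5 mm, and matches. Half turn now, and the jaws go to 0.7 opening so the finger backs fit the 118 mm bay.

```bash
python3 -m pendant '[[[0,0,0],[0,0,0.121]],[[0,0,0],[0,0,0.121]],[[0,0,0],[0,0,0.121]],[[0,0,0],[0,0,0.121]],[[0,0,0],[0,0,0.121]],[[0,0,0],[0,0,0.121]],[[0,0,0],[0,0,0.121]],[[0,0,0],[0,0,0.121]],[[0,0,0],[0,0,0.121]],[[0,0,0],[0,0,0.121]],[[0,0,0],[0,0,0.121]],[[0,0,0],[0,0,0.121]]]' 0.7 >/dev/null
python3 -m pendant '[[[0,0,0],[0,0,0.121]],[[0,0,0],[0,0,0.121]],[[0,0,0],[0,0,0.121]],[[0,0,0],[0,0,0.121]],[[0,0,0],[0,0,0.121]],[[0,0,0],[0,0,0.121]],[[0,0,0],[0,0,0.121]],[[0,0,0],[0,0,0.121]],[[0,0,0],[0,0,0.121]],[[0,0,0],[0,0,0.121]],[[0,0,0],[0,0,0.121]],[[0,0,0],[0,0,0.121]]]' >/dev/null
python3 -m pendant '[[[0,0,0],[0,0,0.121]],[[0,0,0],[0,0,0.121]],[[0,0,0],[0,0,0]],[[0,0,0],[0,0,0]]]'
cat > card.py <<'E'
from w import *
c=wr("w10"); s,p,R=st(); P=cloud(c); z=P[...,2]; T=(P-p)@R*1000; print("tcp",p,s["joint_pos"].round(3),R.round(3).tolist())
hsv=cv2.cvtColor(c["image"],cv2.COLOR_BGR2HSV)
o=(hsv[...,0]>5)&(hsv[...,0]<22)&(hsv[...,1]>150)&(hsv[...,2]>90)&(z>.09)&(z<.13)
k,l,S,_=cv2.connectedComponentsWithStats(o.astype(np.uint8))
for i in range(1,k):
    if S[i,4]>80: Q=P[l==i]; r=cv2.minAreaRect((Q[:,:2]*1000).astype(np.float32)); print(S[i],np.median(Q,0).round(4),np.round(r[0],1),np.round(r[1],1),round(r[2],1),"tool",np.percentile(T[l==i],[2,98],axis=0).round(1).tolist())
m=(abs(T[...,0])<14)&(abs(T[...,1])<60)&(T[...,2]<20)
v,u=np.nonzero(m); q=T[m]
for sgn in (-1,1):
    k=q[:,1]*sgn>0; print("finger",sgn,q[k][:,2].max() if k.any() else None,"inner",np.percentile(abs(q[k][:,1]),1) if k.any() else None)
a=np.radians(-9.3); to([.4886,.2584,.102],[-np.sin(a),np.cos(a),0])
E
python3 card.py
```

```text
clock: 18.83
position: [0.4826, 0.2601, 0.2641]
eef_rot: [0.081, 0.997, -0.0, -0.0]
force: [0.5, 0.2, 0.1]
opening: 0.0614
grip_force: 0.0
tcp [0.48253069 0.26010467 0.30417558] [ 0.852  0.113 -0.162  0.    -1.297 -2.583] [[-0.987, 0.16, -0.0], [0.16, 0.987, -0.001], [0.0, -0.001, -1.0]]
[233 166  47  12 404] [0.485  0.2591 0.1081] [486.6 258.5] [48.5 10.2] 81.0 tool [[-9.2, -23.0, 193.9], [0.6, 22.0, 208.0]]
finger -1 11.804482105821226 inner 30.29090441712711
finger 1 11.556550057377143 inner 30.423723885118132
turn [-0.0006 -0.0003  0.0017] rows 1.0
then shift [ -6.3  -0.7 202.2] rows 5.0
```

```bash
python3 -m pendant '[[[-5.2,-0.6,0],[0,0,0]],[[0,0,40],[0,0,0]],[[0,0,40],[0,0,0]],[[0,0,40],[0,0,0]],[[0,0,30],[0,0,0]],[[0,0,20],[0,0,0]],[[0,0,12],[0,0,0]],[[0,0,0],[0,0,0]],[[0,0,0],[0,0,0]]]'; python3 -c "
from h import *
print(st()[1])"
```

```text
clock: 19.63
position: [0.4873, 0.2585, 0.0822]
eef_rot: [0.081, 0.997, -0.001, -0.0]
force: [0.0, -0.6, -0.3]
opening: 0.0613
grip_force: 0.0
[0.48730549 0.25856152 0.12222294]
```

```bash
python3 -m pendant '[[[0,0,10],[0,0,0]],[[0,0,5],[0,0,0]],[[0,0,4],[0,0,0]],[[0,0,0],[0,0,0]]]'; python3 card.py
```

```text
clock: 19.97
position: [0.4867, 0.2586, 0.0631]
eef_rot: [0.082, 0.997, -0.0, -0.0]
force: [-0.4, -0.6, 0.0]
opening: 0.0612
grip_force: 0.0
tcp [0.48692881 0.25871567 0.10349267] [ 0.844  0.285 -0.437  0.    -0.85  -2.578] [[-0.987, 0.163, -0.0], [0.163, 0.987, -0.0], [0.0, -0.0, -1.0]]
[ 205  243  104   27 2241] [0.4836 0.2597 0.1067] [485.5 258.6] [49.6  8.8] 81.2 tool [[-2.0, -23.2, -6.4], [5.2, 22.7, 9.6]]
finger -1 19.993163551890277 inner 0.5843635739706928
finger 1 19.94704541317421 inner 0.890258047461087
turn [-0.0002 -0.0001 -0.0016] rows 1.0
then shift [-1.7 -0.   1.5] rows 1.0
```

```bash
python3 -m pendant '[[[0,0,0],[0,0,0]],[[0,0,0],[0,0,0]],[[0,0,0],[0,0,0]],[[0,0,0],[0,0,0]],[[0,0,0],[0,0,0]],[[0,0,0],[0,0,0]]]' 0 45
python3 -m pendant '[[[0,0,-3],[0,0,0]],[[0,0,-5],[0,0,0]],[[0,0,-5],[0,0,0]],[[0,0,0],[0,0,0]]]'
```

```text
clock: 20.52
position: [0.4872, 0.2589, 0.0639]
eef_rot: [0.082, 0.997, 0.0, 0.0]
force: [-0.0, -0.1, 2.2]
opening: 0.0492
grip_force: 45.0
clock: 20.85
position: [0.4874, 0.2592, 0.0777]
eef_rot: [0.082, 0.997, 0.0, 0.0]
force: [-0.0, 0.7, -0.4]
opening: 0.0495
grip_force: 45.0
```

```bash
python3 -m pendant '[[[0,0,-10],[0,0,0]],[[0,0,-15],[0,0,0]],[[0,0,-15],[0,0,0]],[[0,0,-15],[0,0,0]],[[0,0,-15],[0,0,0]],[[0,0,-15],[0,0,0]],[[0,0,-15],[0,0,0]],[[0,0,-15],[0,0,0]],[[0,0,-15],[0,0,0]],[[0,0,-15],[0,0,0]],[[0,0,0],[0,0,0]],[[0,0,0],[0,0,0]]]'
cat > chk.py <<'E'
from w import *
s,p,R=st(); print("tcp",p)
c=cam("wrist"); P=cloud(c); T=(P-p)@R*1000
m=(abs(T[...,0])<30)&(abs(T[...,1])<70)&(T[...,2]>-12)&(T[...,2]<115)
hsv=cv2.cvtColor(c["image"],cv2.COLOR_BGR2HSV)
g=m&(hsv[...,0]>35)&(hsv[...,0]<95)&(hsv[...,1]>60)
Q=T[g]; print("green",g.sum(),np.percentile(Q,[1,50,99],axis=0).round(1).tolist())
if g.sum()>50: 
    k=abs(Q[:,0]-np.median(Q[:,0]))<4; f=np.polyfit(Q[k][:,2],Q[k][:,0],1); print("x vs z slope",f)
    Y=np.polyfit(Q[k][:,1],Q[k][:,0],1); print("x vs y slope",Y)
for n in ("scene","top"):
    c=cam(n); P=cloud(c); T=(P-p)@R*1000; hsv=cv2.cvtColor(c["image"],cv2.COLOR_BGR2HSV)
    m=(abs(T[...,0])<30)&(abs(T[...,1])<70)&(T[...,2]>0)&(T[...,2]<120)
    if m.any(): print(n,m.sum(),np.percentile(T[m],[1,50,99],axis=0).round(1).tolist(), "world z min",np.percentile(P[m][:,2],1))
E
python3 chk.py
```

```text
clock: 21.85
position: [0.4871, 0.259, 0.2225]
eef_rot: [0.082, 0.997, 0.001, 0.0]
force: [0.5, 0.0, -2.4]
opening: 0.0494
grip_force: 45.0
tcp [0.48702902 0.25898406 0.26252104]
green 2109 [[-2.4, -53.2, 19.3], [-1.2, -8.1, 46.1], [0.2, 53.2, 80.7]]
x vs z slope [-0.02956707  0.20831452]
x vs y slope [ 9.94959917e-04 -1.23347993e+00]
scene 372 [[-8.5, -56.3, 1.5], [-3.1, -6.6, 49.3], [9.4, 53.1, 91.6]] world z min 0.17083261928290724
```

The card hangs upright in the grip, 1.7° off, with its contact edge at about z 0.172. I'll move it over the lens at this height, then turn.

```bash
python3 - <<'E'
from h import *
to([.5135,-.1302,.2575])
s,p,R=st(); to([.5135,-.1302,.2575],[-.198,.98,0])
E
```

```text
then shift [ -90.3 -379.     3.5] rows 10.0
turn [-0.0009 -0.0014 -0.3637] rows 3.0
then shift [  50.5 -386.3    3.1] rows 10.0
```

```bash
python3 -m pendant '[[[0,-10,0],[0,0,0]],[[0,-20,0],[0,0,0]],[[0,-25,0],[0,0,0]],[[0,-25,0],[0,0,0]],[[0,-25,0],[0,0,0]],[[0,-25,0],[0,0,0]],[[-10,-25,0],[0,0,0]],[[-10,-25,0],[0,0,0]],[[-10,-25,0],[0,0,0]],[[-10,-25,0],[0,0,0]],[[-10,-25,0],[0,0,0]],[[-10,-25,0],[0,0,0]]]' | tail -3
python3 -m pendant '[[[-10,-25,0],[0,0,0]],[[-10,-25,0],[0,0,0]],[[-10.3,-25,0],[0,0,0]],[[0,-14,0],[0,0,0]],[[0,-7,0],[0,0,0]],[[0,0,0],[0,0,-0.06]],[[0,0,0],[0,0,-0.06]],[[0,0,0],[0,0,-0.06]],[[0,0,0],[0,0,-0.06]],[[0,0,0],[0,0,-0.06]],[[0,0,0],[0,0,-0.064]],[[0,0,0],[0,0,0]]]'
python3 - <<'E'
from h import *
to([.5135,-.1302,.2575],[-.198,.98,0])
E
python3 chk.py
```

```text
force: [0.1, 1.0, -0.3]
opening: 0.0494
grip_force: 45.0
clock: 24.0
position: [0.5137, -0.1269, 0.2213]
eef_rot: [-0.101, 0.995, 0.0, -0.0]
force: [0.2, -0.2, -1.3]
opening: 0.0493
grip_force: 45.0
turn [ 0.0002 -0.0005  0.0034] rows 1.0
then shift [ 0.9 -3.2  3.8] rows 1.0
tcp [ 0.51371548 -0.12694278  0.26133439]
green 2141 [[-2.6, -53.1, 19.0], [-1.3, -7.7, 46.0], [0.1, 53.6, 80.6]]
x vs z slope [-0.02943262  0.06713143]
x vs y slope [ 6.97882595e-04 -1.35929615e+00]
scene 714 [[-9.4, -55.8, 1.2], [-3.2, -3.3, 47.1], [9.5, 51.9, 89.6]] world z min 0.17175436410011785
top 3 [[1.0, 1.2, 0.3], [1.0, 4.6, 8.1], [1.6, 9.0, 12.4]] world z min 0.24897235873072424
```

```bash
python3 -m pendant '[[[0.5,-3,3.5],[0,0,0]],[[0,0,0],[0,0,0]],[[0,0,0],[0,0,0]],[[0,0,0],[0,0,0]],[[0,0,0],[0,0,0]],[[0,0,0],[0,0,0]]]'
python3 - <<'E'
from h import *
c=cam("scene");P=cloud(c);z=P[...,2]
H=np.array([.5372,.2504]); a=np.radians(-9.3); ex=np.array([np.cos(a),np.sin(a)]); xc=(P[...,:2]-H)@ex;yc=(P[...,:2]-H)@np.array([-ex[1],ex[0]])
m=(z>.14)&(z<.21)&(abs(xc)<.08)&(abs(yc)<.06); f=np.polyfit(z[m],xc[m],1); print("flap",m.sum(),np.pi/2+np.arctan(f[0]))
m=(z>.038)&(z<.06)&(abs(P[...,0]-.496)<.03)&(abs(P[...,1]+.037)<.03); print("cap",m.sum(),np.percentile(P[m],[2,50,98],axis=0).round(4).tolist())
m=(z>.08)&(z<.1)&(abs(P[...,0]-.515)<.04)&(abs(P[...,1]+.13)<.04); print("lens",m.sum(),np.percentile(P[m],[2,50,98],axis=0).round(4).tolist() if m.any() else 0)
s,p,R=st(); print(p,abs(s["qd"]).max(),s["grip_force"])
E
```

```text
clock: 24.65
position: [0.5148, -0.1299, 0.2181]
eef_rot: [-0.1, 0.995, 0.0, 0.0]
force: [-0.4, -1.0, -1.5]
opening: 0.0489
grip_force: 45.0
flap 476 1.8198618754303633
cap 127 [[0.4756, -0.058, 0.0386], [0.4959, -0.038, 0.0425], [0.5194, -0.0171, 0.048]]
lens 97 [[0.5, -0.1473, 0.0804], [0.5173, -0.1305, 0.0851], [0.534, -0.1144, 0.0908]]
[ 0.51477141 -0.12992846  0.25809285] 0.0022321037174434302 44.99800980091095
```

The card is still, about 80 mm above the lens and within about 2 mm of its axis. The cap is seated and the flap is at 1.82 rad, so I'll hand it in.

```bash
python3 -c "
from station import *
print(job_done())"
```

```text
the job is handed in; nothing more can be done
None
```

The job is handed in at about 25 s of the 72 s allowed (no verdict was returned): the cap is seated on the spigot, the flap stands at about 1.82 rad, and the card is held still and upright about 80 mm above the bare lens, its contact row along the base.

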